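# Gauge a dryer wear strip and show it to the inspection camera

### The arm

A 7-joint arm with a two-finger parallel gripper is mounted at the origin on a cart in front of the work surface, level with it; the furniture and walls round the work are solid. World frame = base frame: x ahead of the robot, y to its left, z up, the work surface at z = 0. Lengths are in m, angles in rad, forces in N, time in s.
With the tool pointing down it reaches from about 0.4 to 0.875 m from the base axis. Payload 6.5 kg.
Tool frame: the origin (TCP) lies on the centre line of the jaws, within the pads' length; the fingertips stand 17 mm ahead of it and the grasp point (between the pads) lies 2 mm behind it; z points along the fingers, y is the line along which they close (so a half turn about z gives the same grasp; the last joint's range is limited). The gripper opens to 88 mm and grips with 3 to 60 N. Pads are 18 mm wide; open, the fingers measure 123 mm over their backs; the gripper's body (75 mm by 187 mm) begins 45 mm behind the grasp point.
Start: joints at [-1.335, 0.536, -0.004, 1.538, 0.003, 1.067, -0.071], TCP at [0.193, 0.621, 0.256] pointing down, gripper open.
Joint ranges: [-2.7, 2.7], [-0.37, 2.16], [-1.27, 1.26], [0.24, 2.4], [-1.31, 4.45], [0.19, 1.91], [-2.76, 2.76]. Speed limits (rad/s): [2.39, 2.39, 3.14, 3.14, 3.14, 3.14, 3.14].

### API

Orientations are given as a unit quaternion [x, y, z, w].
In Python, from rig import monitor, get_image, job gives the robot as it stands.
- The arm moves only by the tool jog_arm, never from a script. Its argument "deltas" is a list of rows, each an object of numbers: "dx", "dy", "dz": the shift along the world's x, y, z in m; "wx", "wy", "wz": the turn, a rotation vector about the world's x, y, z in rad; "gripper": the closure, from 0 (fully open) to 1 (shut). A call has 1 to 20 rows; each row is the pose to reach, as a shift and turn from the pose commanded when the call began; what a row does not reach only later rows make up. A row lasts 1/8 s, in which the tool goes at most 62.5 mm and 10.7 degrees, less where a joint would pass 70% of its speed; a pose out of reach is approached as far as the arm can. A call with a gripper value outside its range is refused whole. The fingers move at their own pace and stop on an object; "squeeze" is the grip in N (left out, the last holds). Time passes only in rows, so rows that repeat a pose let the fingers close. It gives the time, the measured TCP pose, the force, the opening and the grip force at its end, in the units of the state.
- monitor.sense(): the state, without advancing time (a new reading comes with each control period).
- get_image(name): name is "scene" or "top"; returns a dict with "image" (480x640x3 uint8, red, green, blue), "range_z" (480x640 float32, m along the optical axis (not along the pixel's ray), 0 where there is no reading), "K" (3x3 intrinsics, pixels), "extrinsics" (4x4, takes a point from world to camera coordinates). Camera axes: x right, y down, z forward; pixel columns grow to the right and rows downward; lengths in m; the calibration is good to about 2 mm. A picture is of the moment at which its call begins.
- job.job_done(): hands the job in; it is judged then, once.
The state is a dict: "time": time; "joint_positions": joint angles; "qd": joint speeds; "effort": joint torques, N m; "tool_pos": TCP position; "orientation": TCP orientation; "ft_force": force on the tool from outside, world axes, zero at the start; "moment": the same for the moment, N m; "gripper_width": finger opening in m; "gripper_force": force on a finger pad.
Only numpy, scipy, OpenCV 4.12 (cv2) and the standard library are available. Lean on these libraries where they do the work, as an engineer would, in place of code of your own. Each camera call takes 0.05 s, during which the arm holds its last target. There are 200 camera calls.

### The job

Check the long grey wear strip that stands in the bench gauge: press the gauge's knob down until its sprung foot rests firmly on the strip and is pushed back at least 3 mm, keep it there for half a second or more, then let the knob come all the way up again. Then take the strip out and hold it up in front of the inspection camera, in the middle of its view, 15 cm from the lens and level with it, upright and with a broad face square to the lens. Finish while still holding it there, still and clear of everything else, and leave the other things on the worktop where they are.

Things in the scene. Friction and masses are not known exactly. Their poses are not given: they have to be found in the camera images.
- gauge: bench gauge, fixed. Origin on the worktop under the middle of its channel, z up. Base 70 mm (x) wide, y -125 to +80 mm, top 12 mm above the worktop. The channel lies along y between lips 6 mm high, 14.8 mm apart; stop at its -y end (y = -66 mm). Column at y = -100 mm; its arm (underside 112, top 146 mm above the worktop) carries knob and foot at y = -52 mm, over the strip's end
- channel_mouth (a point): middle of the open +y end of the gauge's channel, on its floor, 63 mm from the gauge's origin; axes as the gauge's. The strip cannot be lifted straight up, as the raised foot is only 25 mm above it: draw it out along the gauge's +y by 30 mm or more (raised by no more than 15 mm), then lift it
- knob_top (a point): middle of the top of the gauge's round black knob, 24 mm across and 12 mm thick, 205 mm above the worktop when up. Pushed straight down from above, with shut fingers; it moves at most 40 mm, and then still stands above the arm
- gauge_knob (a joint): travel of the knob, m: 0 = up, grows to 0.04 at its stop. A soft spring returns it (about 1 N at the start, 2 N at the stop). The foot reaches the strip at 0.025
- gauge_foot (a joint): the gauge reading: how far the sprung foot has been pushed up into the spindle, m: 0 = free, 0.02 = fully in. On the strip, reading = knob travel - 0.025. The spring needs about 0.9 N to start and 0.25 N more per mm
- foot_face (a point): middle of the underside of the foot, a steel disc 14 mm across under the knob; 93 mm above the worktop when up, z up
- strip_center (a point): centre (half-way up) of the long grey strip: 12 mm thick (its x), 130 mm long (its y), 56 mm high (its z), 0.08 to 0.17 kg. It stands on edge in the channel, its y along the gauge's y, its top 68 mm above the worktop. Grip it across its thickness, best 10 to 25 mm from its middle towards the open end (+y), clear of knob and foot. Its broad faces are alike
- camera_stand: inspection camera on a fixed stand, 280 mm high. Origin on the worktop under the stand's middle; the camera looks level along its own -x, its lens face 50 mm from the stand's axis and 250 mm above the worktop. Above it a wall shelf hangs over the back of the worktop, front edge at x = 0.59 m, underside 0.51 m up: keep the wrist in front of it
- view_point (a point): the place in the air where the strip's centre shall be: on the lens's axis, 150 mm in front of the lens, 250 mm above the worktop. Its x points back at the lens, its z up
- short_strip: short grey strip, 16 x 70 x 30 mm, standing on the bare worktop; a bystander, origin under its middle
- cream_pot: round pot, 58 mm across, 50 mm high; a bystander, origin under its middle
- stain_roller: small bottle, 36 x 42 x 106 mm; a bystander, origin under its middle
- button_tin: round flat tin, 86 mm across, 40 mm high; a bystander, origin under its middle
- tape_roll: roll of tape lying flat, 98 mm across, 25 mm high; a bystander, origin under its middle
- dropper: small round bottle with a rubber bulb, 33 mm across, 102 mm high; a bystander, origin under its middle
- strip: the same long strip as at strip_center; this point is the centre of its underside

How it is judged:
By the outcome, as a careful person would: the job done as asked, in the order asked, and still so for the second after the job is handed in, while the arm keeps its last pose, push and grip.
It also fails if it takes over 45 s, if anything falls off the work surface, if the arm or the gripper's body presses on something with over 40 N, if the wrist force passes 120 N, or if a joint passes its speed limit or range.

## Working session

There is one attempt and no reset: what is moved stays moved. The work goes in short steps, Python scripts to look and compute and a tool call to move; the robot and the scene stay as the last step left them, time stands still between calls to the robot, and variables do not carry over. Pictures are saved under pics/ and viewed, at most 10 in all, crops included, and the job is handed in when it is done.

Besides the shell and the picture viewer there is one more tool, called after "Call:" in YAML: its name, and indented under it one key for each argument. jog_arm: Moves the arm, as the interface text tells. Its arguments: {"type":"object","properties":{"deltas":{"type":"array","items":{"type":"object","properties":{"dx":{"type":"number"},"dy":{"type":"number"},"dz":{"type":"number"},"wx":{"type":"number"},"wy":{"type":"number"},"wz":{"type":"number"},"gripper":{"type":"number"}}}},"squeeze":{"type":"number"}},"required":["deltas"]}

```bash
mkdir -p pics
cat > h.py <<'E'
import numpy as np, cv2
from rig import monitor, get_image, job
def pts(d):
    z=d["range_z"]; K=d["K"]; v,u=np.mgrid[:480,:640]
    P=np.stack([(u-K[0,2])/K[0,0]*z,(v-K[1,2])/K[1,1]*z,z],-1)
    E=d["extrinsics"]; return (P-E[:3,3])@E[:3,:3]
E
python3 - <<'E'
from h import *
for n in("scene","top"):
    d=get_image(n); cv2.imwrite(f"pics/{n}0.png",d["image"][:,:,::-1]); np.savez(f"{n}0.npz",**d)
    E=d["extrinsics"];print(n,-E[:3,:3].T@E[:3,3],E[2,:3])
print(monitor.sense())
E
```

```text
scene [-0.23962252  0.57552549  0.60854284] [ 0.72942834 -0.52465198 -0.43894714]
top [0.34389508 0.06463457 1.25406943] [ 0.12658138 -0.03318969 -0.99140083]
{'time': 0.1, 'joint_positions': array([-1.33520898,  0.53707083, -0.00439893,  1.5387226 ,  0.00255241,
        1.06728023, -0.07121475]), 'qd': array([-0.00139804, -0.00278625, -0.00128517, -0.00167772,  0.00065201,
       -0.00179887, -0.0012733 ]), 'effort': array([ 3.40616643e-03, -5.72078955e+01,  9.94417928e-01, -2.52230966e+01,
       -5.61018800e-02,  1.35293521e-02,  4.22892049e-05]), 'tool_pos': array([0.19306916, 0.62014402, 0.25495988]), 'orientation': array([ 1.50321799e-01,  9.88636846e-01, -7.34665729e-04, -6.70727228e-05]), 'ft_force': array([0.41004547, 0.52290112, 0.9433107 ]), 'moment': array([-0.01150128,  0.05003537,  0.01913235]), 'gripper_force': 0.0, 'gripper_width': 0.08809332062636666}
```

View pics/scene0.png

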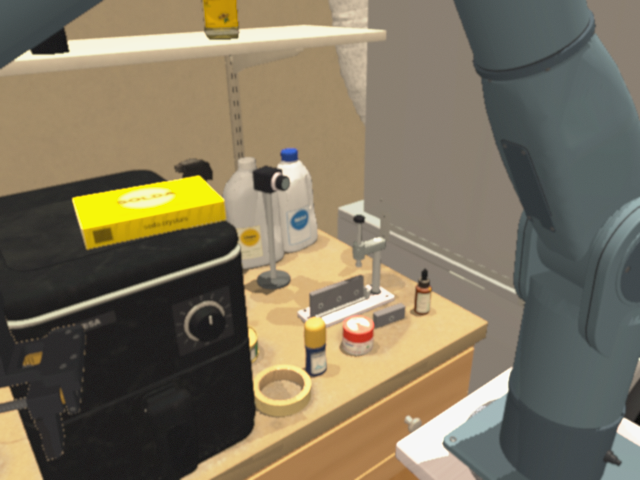

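View pics/top0.png

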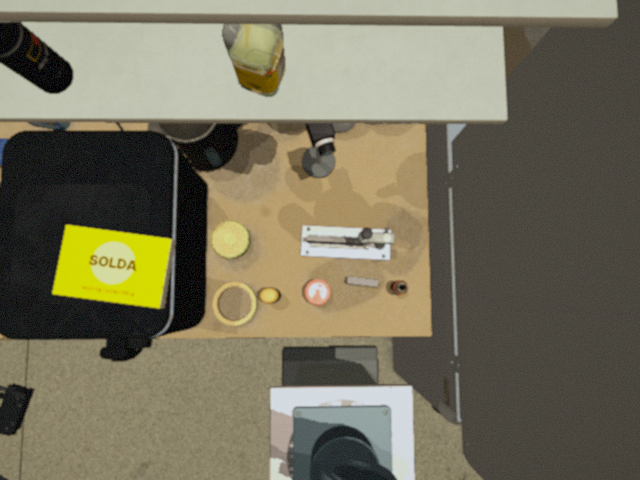

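The scene view shows the gauge (about 350,300), the knob on its column arm (358,218), the camera (272,180) and a big black appliance on the left next to the gripper. In the top view the gauge base is at (346,242), the knob at (367,234), the camera head at (322,140) and the stand foot at (318,162).

Run:
```python
from h import *
def L(n): return dict(np.load(f"{n}0.npz"))
np.set_printoptions(precision=4,suppress=True)
for n in("top","scene"):
    d=L(n); P=pts(d); im=d["image"].astype(int)
    # gauge base: white pixels, z near 12 mm
    X=P[...,0];Y=P[...,1];Z=P[...,2]
    ok=d["range_z"]>0
    roi=ok&(X>.4)&(X<.8)&(Y>-.3)&(Y<.25)
    m=roi&(im.min(2)>150)&(Z>.004)&(Z<.021)
    c,lab,st,ce=cv2.connectedComponentsWithStats(m.astype(np.uint8)); 
    k=1+np.argmax(st[1:,4]); r=cv2.minAreaRect(P[lab==k][:,:2].astype(np.float32)); print(n,"base",r,np.median(Z[lab==k]),st[k])
    s=roi&(Z>.060)&(Z<.076)&(Y<.25)&(im.max(2)<170)
    c,lab,st,ce=cv2.connectedComponentsWithStats(s.astype(np.uint8))
    for k in range(1,c):
        if st[k,4]>15: print(" z68",st[k],P[lab==k].mean(0),cv2.minAreaRect(P[lab==k][:,:2].astype(np.float32)))
    s=roi&(Z>.190)&(Z<.32)
    c,lab,st,ce=cv2.connectedComponentsWithStats(s.astype(np.uint8))
    for k in range(1,c):
        if st[k,4]>8: print(" high",st[k],np.median(P[lab==k],0),P[lab==k].min(0),P[lab==k].max(0),im[lab==k].mean(0))
    a=ok&(Y>.3)&(X>.2)&(X<.9)&(Z>.1)&(Z<.6)
    print(" appl",np.percentile(P[a],[1,50,99],axis=0))
```

```text
top base ((0.4739699959754944, -0.012569181621074677), (0.20504356920719147, 0.07106532901525497), 86.51768493652344) 0.011806027701557963 [ 301  225   90   35 1642]
 z68 [228 124   9  28  46] [0.699  0.2404 0.0685] ((0.7033889889717102, 0.24009665846824646), (0.007394206710159779, 0.06318555772304535), 78.58531951904297)
 z68 [446 124  20  48 333] [ 0.6999 -0.252   0.0678] ((0.6815447211265564, -0.2617105543613434), (0.04214492812752724, 0.11059565097093582), 89.23802185058594)
 z68 [447 173   9 100 319] [ 0.5038 -0.2437  0.0677] ((0.5117679238319397, -0.2436920404434204), (0.22164946794509888, 0.009640520438551903), 1.4696024656295776)
 z68 [309 235   8   3  16] [0.4808 0.0637 0.0683] ((0.480613648891449, 0.06381584703922272), (0.015445026569068432, 0.004348839167505503), 80.45833587646484)
 z68 [307 236  52   7 201] [0.4741 0.0075 0.0671] ((0.47561559081077576, 0.01974768191576004), (0.11237116903066635, 0.011855848133563995), 87.30709075927734)
 high [306 123  30  33 756] [0.6451 0.0455 0.2691] [0.6149 0.0204 0.2306] [0.6722 0.0757 0.2777] [73.9233 68.5132 62.246 ]
 high [ 464  1
[... 1376 characters left out ...]
2034, 0.014973953366279602), (0.12998130917549133, 0.012014883570373058), 87.24043273925781)
 high [ 364  122   97   86 5357] [ 0.5244 -0.2421  0.2574] [ 0.4    -0.2489  0.1901] [ 0.6943 -0.2367  0.32  ] [137.9041 127.0549 113.2625]
 high [ 226  149   83   58 2173] [0.7654 0.0455 0.2353] [ 0.6101 -0.1465  0.19  ] [0.7999 0.086  0.2737] [145.5384 139.0193 131.3709]
 high [174 159  38  24 522] [0.7914 0.1587 0.2645] [0.7815 0.1171 0.226 ] [0.8    0.2003 0.2819] [63.9713 57.092  42.6418]
 high [353 214  13  10  98] [ 0.4663 -0.0363  0.2015] [ 0.4571 -0.0498  0.1901] [ 0.4829 -0.0273  0.2055] [78.7347 75.9898 70.6327]
 appl [[0.2269 0.3073 0.1055]
 [0.2967 0.4413 0.3247]
 [0.8977 0.5864 0.54  ]]
```

Run:
```python
from h import *
np.set_printoptions(precision=4,suppress=True)
t=cv2.imread("pics/top0.png")[110:190,280:360]; s=cv2.imread("pics/scene0.png")[155:235,235:315]
f=lambda a:cv2.resize(a,(400,400),interpolation=cv2.INTER_NEAREST)
cv2.imwrite("pics/cam.png",np.hstack([f(t),f(s)]))
for n in("top","scene"):
    d=dict(np.load(n+"0.npz")); P=pts(d); X,Y,Z=np.moveaxis(P,-1,0); ok=d["range_z"]>0
    m=ok&(X>.55)&(X<.75)&(Y>-.05)&(Y<.12)&(Z>.215)&(Z<.29)
    Q=P[m]; 
    print(n,len(Q),Q.min(0),Q.max(0),cv2.minAreaRect(Q[:,:2].astype(np.float32)))
    q=Q[Q[:,2]>.262]; print(" top face",len(q),cv2.minAreaRect(q[:,:2].astype(np.float32)))
    b=ok&(X>.52)&(X<.75)&(Y>-.05)&(Y<.12)&(Z>.004)&(Z<.03)&(d["image"].max(2)<120)
    q=P[b]; print(" disc",len(q),cv2.minEnclosingCircle(q[:,:2].astype(np.float32)),np.median(q,0))
    p=ok&(X>.55)&(X<.75)&(Y>-.05)&(Y<.12)&(Z>.04)&(Z<.2); q=P[p]; print(" pole",len(q),np.median(q,0))
```

```text
top 756 [0.6149 0.0204 0.2306] [0.6722 0.0757 0.2777] ((0.6483650803565979, 0.04402623325586319), (0.06460987031459808, 0.04625914990901947), 17.62789535522461)
 top face 568 ((0.6481075882911682, 0.04398653656244278), (0.06234830617904663, 0.046174999326467514), 17.325639724731445)
 disc 702 ((0.7018802165985107, 0.03546971455216408), 0.08142654597759247) [0.6607 0.055  0.0097]
 pole 108 [0.7393 0.0103 0.0541]
scene 841 [0.6101 0.0212 0.2152] [0.6881 0.0789 0.2737] ((0.6505167484283447, 0.04785614460706711), (0.07643359899520874, 0.04799271747469902), 18.870357513427734)
 top face 320 ((0.6506540775299072, 0.04794052243232727), (0.07597777247428894, 0.047041185200214386), 18.63030242919922)
 disc 232 ((0.6591231226921082, 0.055619705468416214), 0.03754590079188347) [0.6515 0.0709 0.0091]
 pole 1332 [0.7438 0.0435 0.0948]
```

View pics/cam.png

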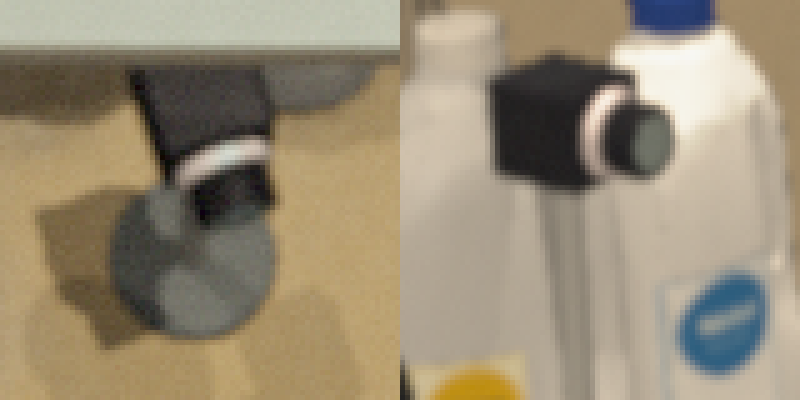

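The crop shows the stand disc centred at about (318.6,161.6) in the top view, with the lens barrel pointing to the lower right. In the scene view the lens face is centred at about (286,184).

Run:
```python
from h import *
def ray(n,u,v,z):
    d=dict(np.load(n+"0.npz"));E=d["extrinsics"];R=E[:3,:3];c=-R.T@E[:3,3]
    r=R.T@np.linalg.inv(d["K"])@[u,v,1]; return c+r*(z-c[2])/r[2]
print("disc",ray("top",318.6,161.6,.008))
print("disc L/R/bottom",ray("top",302,163,.008),ray("top",335,163,.008),ray("top",319,177.5,.008))
print("lens scene",ray("scene",286,184,.25), "lens front top edge(top)",ray("top",(200/5+280),(228/5+110),.25),ray("top",273/5+280,205/5+110,.25))
print("head edges L",ray("top",280+132/5,110+70/5,.275),ray("top",280+167/5,110+180/5,.275))
print("head edges R",ray("top",280+265/5,110+70/5,.275),ray("top",280+272/5,110+135/5,.275))
```

```text
disc [0.66409535 0.0488328  0.008     ]
disc L/R/bottom [0.6607177 0.0877045 0.008    ] [0.66075071 0.01038632 0.008     ] [0.62605433 0.04809405 0.008     ]
lens scene [0.60989146 0.03853736 0.25      ] lens front top edge(top) [0.61353894 0.04919394 0.25      ] [0.6225094  0.02147219 0.25      ]
head edges L [0.66701142 0.07450499 0.275     ] [0.62501712 0.06167599 0.275     ]
head edges R [0.66715421 0.02506858 0.275     ] [0.64223865 0.02268182 0.275     ]
```

Call:
jog_arm:
  deltas:
    - {"dz":0.06,"gripper":1}
    - {"dz":0.12,"gripper":1}
    - {"dz":0.18,"gripper":1}
    - {"dz":0.24,"gripper":1}
    - {"dz":0.24,"gripper":1}
  squeeze: 20

```text
$.deltas[0]: bad value
```

Run:
```python
from h import *
for n in("top","scene"):
    d=dict(np.load(n+"0.npz")); P=pts(d); X,Y,Z=np.moveaxis(P,-1,0)
    m=(d["range_z"]>0)&(X>.2)&(X<.58)&(Y>.12)&(Y<.6)&(Z>.03)
    for y in np.arange(.12,.6,.08):
        k=m&(Y>=y)&(Y<y+.08); print(n,round(y,2),np.percentile(Z[k],[50,99]) if k.any() else 0)
```

```text
top 0.12 [0.10311904 0.1089748 ]
top 0.2 [0.03656896 0.04195533]
top 0.28 [0.33757949 0.3712772 ]
top 0.36 [0.34247932 0.37156609]
top 0.44 [0.34155141 0.37076388]
top 0.52 [0.3409443  0.34500206]
scene 0.12 [0.0766683  0.10554992]
scene 0.2 [0.03649231 0.04098754]
scene 0.28 [0.28894907 0.36917604]
scene 0.36 [0.27811808 0.36922385]
scene 0.44 [0.26653793 0.3690454 ]
scene 0.52 [0.30962536 0.34304959]
```

Call:
jog_arm:
  deltas:
    - {"dx":0,"dy":0,"dz":0.06,"wx":0,"wy":0,"wz":0,"gripper":0.9}
    - {"dx":0,"dy":0,"dz":0.12,"wx":0,"wy":0,"wz":0,"gripper":1.0}
    - {"dx":0,"dy":0,"dz":0.18,"wx":0,"wy":0,"wz":0,"gripper":1.0}
    - {"dx":0,"dy":0,"dz":0.23,"wx":0,"wy":0,"wz":0,"gripper":1.0}
    - {"dx":0,"dy":0,"dz":0.23,"wx":0,"wy":0,"wz":0,"gripper":1.0}
  squeeze: 20

```text
time: 0.72
tool_pos: [0.1936, 0.6217, 0.4901]
orientation: [0.15, 0.989, 0.004, 0.0]
ft_force: [0.5, -0.7, 0.7]
gripper_width: 0.0402
gripper_force: 0.0
```

Call:
jog_arm:
  deltas:
    - {"dx":0.046,"dy":-0.028,"dz":0,"wx":0,"wy":0,"wz":-0.11,"gripper":1.0}
    - {"dx":0.097,"dy":-0.074,"dz":0,"wx":0,"wy":0,"wz":-0.22,"gripper":1.0}
    - {"dx":0.142,"dy":-0.124,"dz":0,"wx":0,"wy":0,"wz":-0.33,"gripper":1.0}
    - {"dx":0.187,"dy":-0.18,"dz":0,"wx":0,"wy":0,"wz":-0.44,"gripper":1.0}
    - {"dx":0.216,"dy":-0.236,"dz":0,"wx":0,"wy":0,"wz":-0.55,"gripper":1.0}
    - {"dx":0.238,"dy":-0.294,"dz":0,"wx":0,"wy":0,"wz":-0.66,"gripper":1.0}
    - {"dx":0.257,"dy":-0.354,"dz":0,"wx":0,"wy":0,"wz":-0.77,"gripper":1.0}
    - {"dx":0.266,"dy":-0.415,"dz":0,"wx":0,"wy":0,"wz":-0.88,"gripper":1.0}
    - {"dx":0.277,"dy":-0.475,"dz":-0.01,"wx":0,"wy":0,"wz":-0.99,"gripper":1.0}
    - {"dx":0.28,"dy":-0.535,"dz":-0.03,"wx":0,"wy":0,"wz":-1.1,"gripper":1.0}
    - {"dx":0.281,"dy":-0.593,"dz":-0.05,"wx":0,"wy":0,"wz":-1.21,"gripper":1.0}
    - {"dx":0.278,"dy":-0.65,"dz":-0.08,"wx":0,"wy":0,"wz":-1.32,"gripper":1.0}
    - {"dx":0.278,"dy":-0.663,"dz":-0.12,"wx":0,"wy":0,"wz":-1.32,"gripper":1.0}
    - {"dx":0.278,"dy":-0.663,"dz":-0.17,"wx":0,"wy":0,"wz":-1.32,"gripper":1.0}
    - {"dx":0.278,"dy":-0.663,"dz":-0.2,"wx":0,"wy":0,"wz":-1.32,"gripper":1.0}
    - {"dx":0.278,"dy":-0.663,"dz":-0.2,"wx":0,"wy":0,"wz":-1.32,"gripper":1.0}

```text
time: 2.72
tool_pos: [0.4689, -0.0425, 0.2832]
orientation: [0.725, 0.689, -0.003, -0.002]
ft_force: [0.5, -0.2, 0.6]
gripper_width: 0.0004
gripper_force: 0.0
```

Run:
```python
from h import *
s=monitor.sense(); print(s['time'],s['tool_pos'],s['orientation'],s['gripper_width'],s['joint_positions'],s['ft_force'])
a=[]
for n in("top","scene"):
    d=get_image(n); np.savez(n+"1.npz",**d); i=d["image"][:,:,::-1]
    a.append(cv2.resize(i[170:290,270:430] if n=="top" else i[150:270,270:430],(400,300)))
cv2.imwrite("pics/k1.png",np.hstack(a))
```

```text
2.725 [ 0.46885199 -0.04245707  0.28320476] [ 0.72505434  0.6886841  -0.00270042 -0.00176635] 0.0004007073720451565 [-0.51792162  0.21656226  0.59413204  1.9883762  -0.14306638  0.98393565
  0.09420761] [ 0.48830782 -0.18700256  0.55437828]
```

View pics/k1.png

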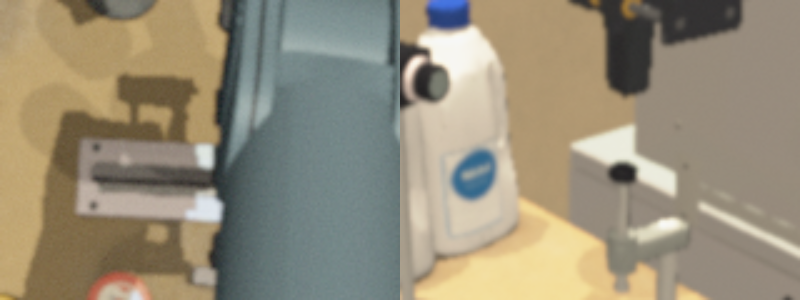

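The left half shows the arm over the gauge. In the right half the shut fingertips (628,90) are above the knob (622,170), about 3–4 mm short in x.

Call:
jog_arm:
  deltas:
    - {"dx":0.003,"dy":0.001,"dz":-0.03,"wx":0,"wy":0,"wz":0,"gripper":1.0}
    - {"dx":0.003,"dy":0.001,"dz":-0.053,"wx":0,"wy":0,"wz":0,"gripper":1.0}
    - {"dx":0.003,"dy":0.001,"dz":-0.063,"wx":0,"wy":0,"wz":0,"gripper":1.0}
    - {"dx":0.003,"dy":0.001,"dz":-0.073,"wx":0,"wy":0,"wz":0,"gripper":1.0}
    - {"dx":0.003,"dy":0.001,"dz":-0.083,"wx":0,"wy":0,"wz":0,"gripper":1.0}
    - {"dx":0.003,"dy":0.001,"dz":-0.09,"wx":0,"wy":0,"wz":0,"gripper":1.0}
    - {"dx":0.003,"dy":0.001,"dz":-0.094,"wx":0,"wy":0,"wz":0,"gripper":1.0}
    - {"dx":0.003,"dy":0.001,"dz":-0.094,"wx":0,"wy":0,"wz":0,"gripper":1.0}
    - {"dx":0.003,"dy":0.001,"dz":-0.094,"wx":0,"wy":0,"wz":0,"gripper":1.0}

```text
time: 3.95
tool_pos: [0.4748, -0.0413, 0.1922]
orientation: [0.725, 0.689, 0.001, 0.0]
ft_force: [1.6, 1.4, 3.9]
gripper_width: 0.0004
gripper_force: 2.1
```

Run:
```python
from h import *
s=monitor.sense(); print(s['time'],s['tool_pos'],s['ft_force'])
d=get_image("scene"); np.savez("scene2.npz",**d)
cv2.imwrite("pics/k2.png",cv2.resize(d["image"][190:300,280:420,::-1],(700,550)))
```

```text
3.95 [ 0.47484901 -0.04131541  0.19218283] [1.59635204 1.41355499 3.8907713 ]
```

View pics/k2.png

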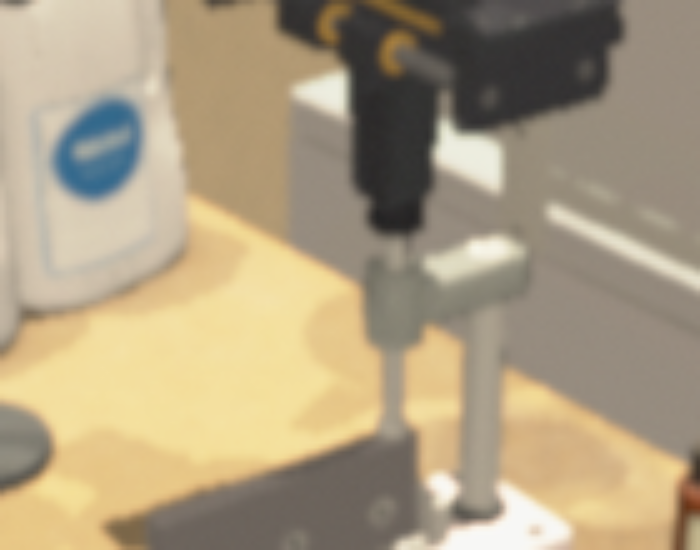

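The fingers hold the knob down, and the foot (395,430) is on the strip's end. I'll push a few mm more, hold, then release.

Call:
jog_arm:
  deltas:
    - {"dx":0,"dy":0,"dz":-0.004,"wx":0,"wy":0,"wz":0,"gripper":1.0}
    - {"dx":0,"dy":0,"dz":-0.004,"wx":0,"wy":0,"wz":0,"gripper":1.0}
    - {"dx":0,"dy":0,"dz":-0.004,"wx":0,"wy":0,"wz":0,"gripper":1.0}
    - {"dx":0,"dy":0,"dz":-0.004,"wx":0,"wy":0,"wz":0,"gripper":1.0}
    - {"dx":0,"dy":0,"dz":-0.004,"wx":0,"wy":0,"wz":0,"gripper":1.0}
    - {"dx":0,"dy":0,"dz":-0.004,"wx":0,"wy":0,"wz":0,"gripper":1.0}
    - {"dx":0,"dy":0,"dz":-0.004,"wx":0,"wy":0,"wz":0,"gripper":1.0}
    - {"dx":0,"dy":0,"dz":-0.004,"wx":0,"wy":0,"wz":0,"gripper":1.0}

```text
time: 5.0
tool_pos: [0.4748, -0.0413, 0.188]
orientation: [0.725, 0.689, 0.0, 0.0]
ft_force: [1.6, 1.8, 4.4]
gripper_width: 0.0005
gripper_force: 2.6
```

Call:
jog_arm:
  deltas:
    - {"dx":0,"dy":0,"dz":0.012,"wx":0,"wy":0,"wz":0,"gripper":1.0}
    - {"dx":0,"dy":0,"dz":0.024,"wx":0,"wy":0,"wz":0,"gripper":1.0}
    - {"dx":0,"dy":0,"dz":0.036,"wx":0,"wy":0,"wz":0,"gripper":1.0}
    - {"dx":0,"dy":0,"dz":0.055,"wx":0,"wy":0,"wz":0,"gripper":1.0}
    - {"dx":0,"dy":0,"dz":0.08,"wx":0,"wy":0,"wz":0,"gripper":1.0}
    - {"dx":0.001,"dy":0.03,"dz":0.08,"wx":0,"wy":0,"wz":0,"gripper":0.55}
    - {"dx":0.001,"dy":0.071,"dz":0.06,"wx":0,"wy":0,"wz":0,"gripper":0.55}
    - {"dx":0.001,"dy":0.071,"dz":0.01,"wx":0,"wy":0,"wz":0,"gripper":0.55}
    - {"dx":0.001,"dy":0.071,"dz":-0.04,"wx":0,"wy":0,"wz":0,"gripper":0.55}
    - {"dx":0.001,"dy":0.071,"dz":-0.07,"wx":0,"wy":0,"wz":0,"gripper":0.55}
    - {"dx":0.001,"dy":0.071,"dz":-0.085,"wx":0,"wy":0,"wz":0,"gripper":0.55}
    - {"dx":0.001,"dy":0.071,"dz":-0.085,"wx":0,"wy":0,"wz":0,"gripper":0.55}

```text
time: 6.5
tool_pos: [0.4748, 0.0295, 0.1026]
orientation: [0.725, 0.689, -0.001, -0.0]
ft_force: [0.2, 1.0, 1.0]
gripper_width: 0.0399
gripper_force: 0.0
```

Run:
```python
from h import *
s=monitor.sense(); print(s['time'],s['tool_pos'],s['ft_force'],s['gripper_width'])
d=get_image("scene"); np.savez("scene3.npz",**d)
cv2.imwrite("pics/k3.png",cv2.resize(d["image"][200:340,260:440,::-1],(720,560)))
```

```text
6.5 [0.47476632 0.02946168 0.10259802] [0.17782778 1.04896392 0.98415002] 0.03994342384564848
```

View pics/k3.png

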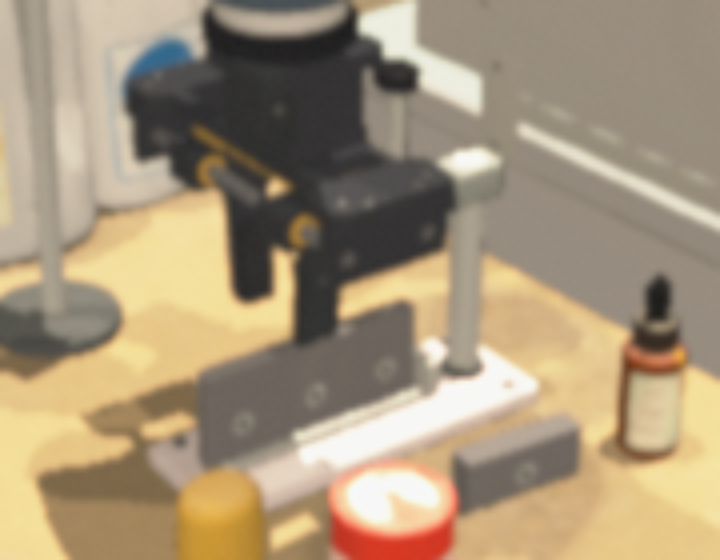

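The knob is back up (398,75) and the fingers straddle the strip near its middle. Next I descend and grip.

Call:
jog_arm:
  deltas:
    - {"dx":0,"dy":0,"dz":-0.02,"wx":0,"wy":0,"wz":0,"gripper":0.55}
    - {"dx":0,"dy":0,"dz":-0.04,"wx":0,"wy":0,"wz":0,"gripper":0.55}
    - {"dx":0,"dy":0,"dz":-0.053,"wx":0,"wy":0,"wz":0,"gripper":0.55}
    - {"dx":0,"dy":0,"dz":-0.053,"wx":0,"wy":0,"wz":0,"gripper":0.75}
    - {"dx":0,"dy":0,"dz":-0.053,"wx":0,"wy":0,"wz":0,"gripper":1.0}
    - {"dx":0,"dy":0,"dz":-0.053,"wx":0,"wy":0,"wz":0,"gripper":1.0}
    - {"dx":0,"dy":0,"dz":-0.053,"wx":0,"wy":0,"wz":0,"gripper":1.0}
    - {"dx":0,"dy":0,"dz":-0.053,"wx":0,"wy":0,"wz":0,"gripper":1.0}
  squeeze: 35

```text
time: 7.55
tool_pos: [0.4758, 0.0297, 0.0503]
orientation: [0.725, 0.689, 0.001, 0.0]
ft_force: [-0.1, 0.8, 6.8]
gripper_width: 0.0118
gripper_force: 35.0
```

Call:
jog_arm:
  deltas:
    - {"dx":0,"dy":0,"dz":0.004,"wx":0,"wy":0,"wz":0,"gripper":1.0}
    - {"dx":0.001,"dy":0.012,"dz":0.006,"wx":0,"wy":0,"wz":0,"gripper":1.0}
    - {"dx":0.001,"dy":0.027,"dz":0.008,"wx":0,"wy":0,"wz":0,"gripper":1.0}
    - {"dx":0.002,"dy":0.042,"dz":0.008,"wx":0,"wy":0,"wz":0,"gripper":1.0}
    - {"dx":0.003,"dy":0.055,"dz":0.008,"wx":0,"wy":0,"wz":0,"gripper":1.0}
    - {"dx":0.003,"dy":0.055,"dz":0.008,"wx":0,"wy":0,"wz":0,"gripper":1.0}

```text
time: 8.3
tool_pos: [0.4782, 0.0862, 0.0576]
orientation: [0.724, 0.69, 0.0, -0.0]
ft_force: [-0.5, -0.1, -1.0]
gripper_width: 0.0117
gripper_force: 35.0
```

Call:
jog_arm:
  deltas:
    - {"dx":0,"dy":0,"dz":0.03,"wx":0,"wy":0,"wz":0,"gripper":1.0}
    - {"dx":0,"dy":0,"dz":0.07,"wx":0,"wy":0,"wz":0,"gripper":1.0}
    - {"dx":0,"dy":0,"dz":0.11,"wx":0,"wy":0,"wz":0,"gripper":1.0}
    - {"dx":0,"dy":0,"dz":0.15,"wx":0,"wy":0,"wz":0,"gripper":1.0}
    - {"dx":0,"dy":0,"dz":0.19,"wx":0,"wy":0,"wz":0.05,"gripper":1.0}
    - {"dx":0,"dy":0,"dz":0.23,"wx":0,"wy":0,"wz":0.11,"gripper":1.0}
    - {"dx":-0.002,"dy":-0.01,"dz":0.235,"wx":0,"wy":0,"wz":0.18,"gripper":1.0}
    - {"dx":-0.006,"dy":-0.03,"dz":0.235,"wx":0,"wy":0,"wz":0.25,"gripper":1.0}
    - {"dx":-0.01,"dy":-0.055,"dz":0.23,"wx":0,"wy":0,"wz":0.31,"gripper":1.0}
    - {"dx":-0.014,"dy":-0.075,"dz":0.22,"wx":0,"wy":0,"wz":0.347,"gripper":1.0}
    - {"dx":-0.014,"dy":-0.075,"dz":0.21,"wx":0,"wy":0,"wz":0.347,"gripper":1.0}
    - {"dx":-0.014,"dy":-0.075,"dz":0.203,"wx":0,"wy":0,"wz":0.347,"gripper":1.0}
    - {"dx":-0.014,"dy":-0.075,"dz":0.203,"wx":0,"wy":0,"wz":0.347,"gripper":1.0}
    - {"dx":-0.014,"dy":-0.075,"dz":0.203,"wx":0,"wy":0,"wz":0.347,"gripper":1.0}

```text
time: 10.05
tool_pos: [0.4645, 0.0102, 0.2608]
orientation: [0.595, 0.804, 0.0, 0.0]
ft_force: [0.2, -0.6, -1.5]
gripper_width: 0.0115
gripper_force: 35.0
```

Run:
```python
from h import *
np.set_printoptions(precision=4,suppress=True)
s=monitor.sense(); print(s['time'],s['tool_pos'],s['orientation'],s['ft_force'],s['gripper_width'])
d=get_image("scene"); np.savez("scene4.npz",**d); cv2.imwrite("pics/v4.png",cv2.resize(d["image"][120:340,200:480,::-1],(764,600)))
P=pts(d); X,Y,Z=np.moveaxis(P,-1,0)
m=(d["range_z"]>0)&(X>.42)&(X<.52)&(Y>-.12)&(Y<.09)&(Z>.218)&(Z<.285)
m&=d["image"].max(2)>70
q=P[m]; print(len(q),q.min(0),q.max(0))
c=q.mean(0);U,S,V=np.linalg.svd(q-c,full_matrices=False);print(c,V,S)
cv2.imwrite("m.png",m*255)
# camera head again, after shift: lens ring and head side
t=dict(np.load("top0.npz")); 
for n,dd in(("scene",d),("top",t)):
    P=pts(dd);X,Y,Z=np.moveaxis(P,-1,0)
    h=(dd["range_z"]>0)&(X>.55)&(X<.69)&(Y>-.02)&(Y<.1)&(Z>.27)&(Z<.285); print(n,h.sum(),P[h].mean(0) if h.any() else 0,cv2.minAreaRect(P[h][:,:2].astype(np.float32)))
```

```text
10.05 [0.4645 0.0102 0.2608] [0.5948 0.8039 0.0001 0.0001] [ 0.162  -0.6432 -1.4863] 0.0114949603134126
1031 [ 0.4407 -0.0683  0.2211] [0.4899 0.0603 0.2848]
[0.4602 0.0066 0.2511] [[ 0.2685 -0.9631 -0.02  ]
 [ 0.0482 -0.0073  0.9988]
 [-0.9621 -0.2691  0.0445]] [1.4081 0.5687 0.1291]
scene 157 [0.6592 0.0526 0.2721] ((0.6609330773353577, 0.05209781602025032), (0.046491850167512894, 0.042689092457294464), 17.619613647460938)
top 336 [0.6557 0.0488 0.2726] ((0.6533713340759277, 0.048078957945108414), (0.035402812063694, 0.04996705427765846), 1.582016110420227)[ WARN:0@0.649] global loadsave.cpp:1063 imwrite_ Unsupported depth image for selected encoder is fallbacked to CV_8U.
```

View pics/v4.png

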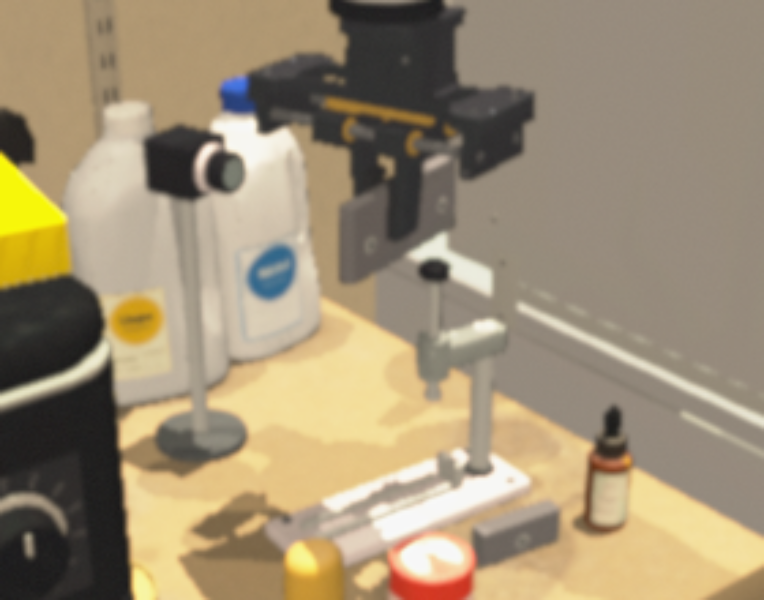

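Run:
```python
from h import *
d=dict(np.load("scene4.npz"));E=d["extrinsics"];R=E[:3,:3];c=-R.T@E[:3,3];Ki=np.linalg.inv(d["K"])
n=np.array([.956,.292,0]);t=np.array([-.292,.956,0]);o=np.array([.4703,-.0089,.25])
for k,(a,b) in dict(LT=(341,201),LB=(341,281),RT=(455,155)).items():
    r=R.T@Ki@[200+a/2.729,120+b/2.727,1]; p=c+r*(((o-.006*n)-c)@n)/(r@n); print(k,(p-o)@t,p[2])
P=pts(d);X,Y,Z=np.moveaxis(P,-1,0)
s=(P-o)@t
ok=(d["range_z"]>0)&(abs((P-o)@n)<.02)&(Z>.226)&(Z<.274)
for lo,hi in((-.056,-.01),(.036,.06)):
    m=ok&(s>lo)&(s<hi); print(m.sum(),np.median(P[m],0),np.median(((P-o)@n)[m]))
m=ok&(((s>-.056)&(s<-.005))|((s>.036)&(s<.06)));q=P[m]
m2=abs((q-o)@n-np.median((q-o)@n))<.006;q=q[m2]
V=np.linalg.svd(q-q.mean(0),full_matrices=False)[2][2];print(V,np.degrees(np.arctan2(V[1],V[0])))
```

```text
LT 0.07930460050842397 0.28475179580965754
LB 0.08063706245996512 0.22876378774130673
RT -0.06015392064798426 0.2756834323483069
280 [ 0.47408371 -0.04294603  0.24969773] -0.0065005328171899735
176 [0.44973691 0.03481946 0.25082942] -0.006593531248598201
[-0.95609393 -0.29304681 -0.00282201] -162.95947742384368
```

Run:
```python
from h import *
d=dict(np.load("scene4.npz"));P=pts(d)
n=np.array([.956,.292,0]);t=np.array([-.292,.956,0]);o=np.array([.4703,-.0089,.25])
s=(P-o)@t;e=(P-o)@n;Z=P[...,2]
m=(d["range_z"]>0)&(abs(e+.0065)<.004)&(abs(s)<.1)&(Z>.2)&(Z<.3)
for a in np.arange(-.07,.08,.01):
    k=m&(s>=a)&(s<a+.01)
    if k.sum()>3: print("s%.3f"%a,Z[k].min().round(4),Z[k].max().round(4),k.sum())
for z in np.arange(.225,.275,.01):
    k=m&(Z>=z)&(Z<z+.01)
    if k.any(): print("z%.3f"%z,s[k].min().round(4),s[k].max().round(4))
```

```text
s-0.060 0.2221 0.2772 59
s-0.050 0.2233 0.2783 76
s-0.040 0.2021 0.2782 91
s-0.030 0.2012 0.2785 86
s-0.020 0.2014 0.2775 63
s-0.010 0.2226 0.2446 19
s0.000 0.2232 0.2358 17
s0.010 0.2214 0.2347 22
s0.020 0.2218 0.2884 61
s0.030 0.2221 0.2865 101
s0.040 0.2229 0.2787 83
s0.050 0.2216 0.2785 95
s0.060 0.2231 0.2786 128
s0.070 0.2274 0.2717 13
z0.225 -0.0581 0.0716
z0.235 -0.0606 0.0703
z0.245 -0.0585 0.0719
z0.255 -0.0601 0.0705
z0.265 -0.0584 0.0701
z0.275 -0.0538 0.0698
```

Call:
jog_arm:
  deltas:
    - {"dx":0.001,"dy":-0.003,"dz":0,"wx":0,"wy":0,"wz":0,"gripper":1.0}
    - {"dx":0.001,"dy":-0.003,"dz":0,"wx":0,"wy":0,"wz":0,"gripper":1.0}
    - {"dx":0.001,"dy":-0.003,"dz":0,"wx":0,"wy":0,"wz":0,"gripper":1.0}
    - {"dx":0.001,"dy":-0.003,"dz":0,"wx":0,"wy":0,"wz":0,"gripper":1.0}
    - {"dx":0.001,"dy":-0.003,"dz":0,"wx":0,"wy":0,"wz":0,"gripper":1.0}
    - {"dx":0.001,"dy":-0.003,"dz":0,"wx":0,"wy":0,"wz":0,"gripper":1.0}

```text
time: 10.85
tool_pos: [0.4652, 0.0067, 0.2607]
orientation: [0.595, 0.804, 0.0, -0.0]
ft_force: [-0.4, 0.2, -1.4]
gripper_width: 0.0115
gripper_force: 35.0
```

```bash
python3 -c "
from h import *
s=monitor.sense();print(s['tool_pos'],abs(s['qd']).max(),s['gripper_force']);print(job.job_done())"
```

```text
[0.46518167 0.00666617 0.26071257] 0.0011986078563264464 34.98774598818272
the job is handed in; nothing more can be done
None
```

I pressed the gauge knob to a reading of about 5–9 mm (estimated from the tool height), held it for about a second and let it come fully up. I then drew the strip out, held it still and upright in front of the inspection camera, within a few mm of the view point by my measurements, and handed the job in at about 11 s; no verdict came back.

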